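# Steady the swinging drop hook and hang the lantern over the carving board

### The job

The steel drop hook on the little gallows is swinging to and fro: first steady it with the gripper, without striking it hard, until it hangs still by itself with nothing touching it. Then hang the box lantern on it by its wire bail, setting the bail right down into the hook before you let go, and leave the lantern hanging upright and still above the board. Keep the lantern upright all along and leave the other things where they lie.

Things in the scene. Friction and masses are not known exactly. Their poses are not given: they have to be found in the camera images.
- stand: fixed gallows: wooden board 220 x 160 x 22 (x -60 to +160) with a dark steel post 14 thick at x +125, y -55 and an arm, 346 high, from the post's top to just above the hook's pivot. Origin on the table straight under the pivot, which is 330 up; z up. The hook's point turns to -x, the open side, where nothing of the stand is in the way
- hook: steel J hook (120 g, 8 mm round bar), origin at the pivot. Hanging plumb its axes are the stand's: straight shank down to z -93, bend going to -x with its underside at z -110, point rising at x -27 to z -80, gap 16. Swings freely, only sideways (stand's y-z plane), 0.65 s a cycle, for minutes if left; a finger held still against its side at plumb stops it in a few knocks
- hook_seat (a point): top of the hook's bend, where the bail comes to rest: in the hook's frame x -12, z -102; the hook's point stands 22 higher and 15 further to -x
- swing (a joint): angle of the hook's swing, 0 when plumb, positive when the hook is out to the stand's +y side; starts displaced by 0.35 to 0.55 rad and swinging
- lantern: box lantern, 0.22 to 0.42 kg, bottom-heavy: body 110 (x) x 50 (y) x 85, dark base and cap, white middle, thin bars on the small x faces, plain y faces to grip. Rigid 5 mm wire bail over its centre in the y-z plane: legs at y -22, +22, blunt peak, top at z 152.5. Origin under its centre, z up. A grip across y at x -42, 45 up, tool tilted 16 degrees (fingers to +x), clears bail, hook and gallows
- bail_top (a point): underside of the bail's peak, 147.5 above the lantern's bottom, 62 above its cap; it lies on hook_seat when the lantern hangs
- chisel_a: bystander: carving chisel, pale wooden handle 125 long, 24 thick, steel blade 75 long; origin under the middle of the tool, x along the tool towards the blade
- chisel_b: bystander: carving chisel, mid-brown handle 135 long, 26 thick, blade 75 long and 18 wide; origin and axes like chisel_a
- chisel_c: bystander: carving chisel, dark handle 120 long, 22 thick, narrow blade 75 long; origin and axes like chisel_a
- stone: bystander: grey sharpening stone 160 x 45 x 25; origin under its centre, x along its length
- jar: bystander: squat closed glue jar, diameter 64, height 85, no handle; origin under its centre
- block: bystander: carved printing block 70 x 100 x 18 lying on the stand's board under the hook; origin under its centre
Things that resemble listed ones, but are neither listed nor needed, are in the scene too. What is meant by the lantern is not red, and is the larger of those in its own colour.

How it is judged:
By the outcome, as a careful person would: the job done as asked, in the order asked, and still so for the second after the job is handed in, with the robot touching nothing.
It also fails if it takes over 72 s, if anything falls off the work surface, if the arm or the gripper's body presses on something with over 40 N, if the wrist force passes 120 N, or if a joint passes its speed limit or range.

### The arm

A 6-joint arm with a two-finger parallel gripper is mounted at the origin on the work surface. World frame = base frame: x ahead of the robot, y to its left, z up, the work surface at z = 0. Lengths are in m, angles in rad, forces in N, time in s.
With the tool pointing down it reaches from about 0.425 to 0.95 m from the base axis. Payload 3.5 kg.
Tool frame: the origin (TCP) lies on the centre line of the jaws, within the pads' length; the fingertips stand 8 mm ahead of it and the grasp point (between the pads) lies 11 mm behind it; z points along the fingers, y is the line along which they close (so a half turn about z gives the same grasp; the last joint's range is limited). The gripper opens to 85 mm and grips with 20 to 120 N. Pads are 22 mm wide; open, the fingers measure 114 mm over their backs; the gripper's body (76 mm by 85 mm) begins 54 mm behind the grasp point. The pads swing forward as they close: fully open they stand 13 mm farther back than shut.
Start: joints at [1.105, 0.286, 1.577, -0, 1.279, -0.15], TCP at [0.21, 0.642, 0.213] pointing down, gripper open.
Joint ranges: [-2.77, 2.77], [-0.9, 2.22], [0.21, 2.48], [-1.53, 4.67], [0.24, 2.81], [-2.84, 2.84]. Speed limits (rad/s): [2.79, 2.79, 3.14, 3.14, 3.14, 3.14].

### API

Orientations are given as a unit quaternion [x, y, z, w].
In Python, from plant import ctrl gives the robot as it stands. The module is installed in compiled form; this text tells all that it offers.
- The arm moves only by the tool send_rows, never from a script. Its argument "steps" is a list of rows, each a list of 5 numbers: the shift along the tool's x, y, z in m, then the turn about the tool's z in degrees, then the opening, from -1 (shut) to 1 (fully open). A call has 1 to 12 rows; each row is the pose to reach, as a shift and turn from the pose commanded when the call began, along the tool's axes at that moment; what a row does not reach only later rows make up. A row lasts 1/10 s, in which the tool goes at most 50 mm and 8.59 degrees, less where a joint would pass 70% of its speed; a pose out of reach is approached as far as the arm can. A call with a gripper value outside its range is refused whole. The fingers move at their own pace and stop on an object; "squeeze" is the grip in N (left out, the last holds). Time passes only in rows, so rows that repeat a pose let the fingers close. It gives the time, the measured TCP pose, the force, the opening and the grip force at its end, in the units of the state.
- ctrl.get_state(): the state, without advancing time (a new reading comes with each control period).
- ctrl.read_camera(name): name is "scene" or "top" or "wrist"; returns the picture (400x640x3 uint8, red, green, blue); there is no depth.
- ctrl.calibration(name): a dict with "intrinsics" (3x3 intrinsics, pixels), "extrinsics" (4x4, takes a point from world to camera coordinates); the wrist camera has in their place "tool_from_camera" (4x4, takes a point from camera to tool coordinates, whose origin is the TCP and whose axes are the flange's). Camera axes: x right, y up, looking along -z (the intrinsics and any distortion apply to the point x, -y, -z); pixel columns grow to the right and rows downward; lengths in m; the calibration is good to about 2 mm. The wrist camera is an equidistant fisheye: a pixel r from the principal point sees the ray r / f radians off the axis. A picture is of the moment at which its call begins: read the wrist's pose just before it. calibration takes no time and is no camera call.
- ctrl.sign_off(): hands the job in; it is judged then, once.
The state is a dict: "time": time; "qpos": joint angles; "dq": joint speeds; "joint_efforts": joint torques, N m; "eef_pos": TCP position; "tcp_rot": TCP orientation; "contact_force": force on the tool from outside, world axes, zero at the start; "wrist_torque": the same for the moment, N m; "opening": opening from 0.0 (shut) to 1.0 (fully open); "finger_force": force on a finger pad.
Only numpy, scipy, OpenCV 4.12 (cv2) and the standard library are available. Lean on these libraries where they do the work, as an engineer would, in place of code of your own. Each camera call takes 0.05 s, during which the arm holds its last target. There are 200 camera calls.

## Working session

There is one attempt and no reset: what is moved stays moved. The work goes in short steps, Python scripts to look and compute and a tool call to move; the robot and the scene stay as the last step left them, time stands still between calls to the robot, and variables do not carry over. Pictures are saved under pics/ and viewed, at most 10 in all, crops included, and the job is handed in when it is done.

Besides the shell and the picture viewer there is one more tool, called after "Emit:" by a JSON object that holds its "fn" and its "kwargs", one argument or row to a line. send_rows: Moves the arm, as the interface text tells. Its arguments: {"type":"object","properties":{"steps":{"type":"array","items":{"type":"array","items":{"type":"number"}}},"squeeze":{"type":"number"}},"required":["steps"]}

```bash
mkdir -p pics; cat > h.py <<'E'
import numpy as np, cv2
from plant import ctrl
from scipy.spatial.transform import Rotation as R
def ray(name,u,v,st=None):
    c=ctrl.calibration(name);K=np.array(c["intrinsics"])
    E=np.array(c["extrinsics"])
    d=np.linalg.inv(K)@[u,v,1.]; d=np.array([d[0],-d[1],-d[2]])
    Rm=E[:3,:3]; return -Rm.T@E[:3,3], Rm.T@d
def onz(name,u,v,z):
    o,d=ray(name,u,v); return o+d*(z-o[2])/d[2]
def proj(name,p):
    c=ctrl.calibration(name);E=np.array(c["extrinsics"]);q=E[:3,:3]@p+E[:3,3]
    w=np.array(c["intrinsics"])@[q[0],-q[1],-q[2]]; return w[:2]/w[2]
def tri(a,b):
    (o1,d1),(o2,d2)=a,b
    d1=d1/np.linalg.norm(d1);d2=d2/np.linalg.norm(d2)
    s=np.linalg.lstsq(np.c_[d1,-d2],o2-o1,rcond=None)[0]
    p,q=o1+s[0]*d1,o2+s[1]*d2; return (p+q)/2,np.linalg.norm(p-q)
def save(n,im): cv2.imwrite("pics/"+n+".png",im[...,::-1])
E
python3 - <<'E'
from h import *
for n in("scene","top"):
    im=ctrl.read_camera(n);save(n+"0",im);np.save(n+"0.npy",im)
    c=ctrl.calibration(n);print({k:np.round(v,3).tolist() for k,v in c.items()})
c=ctrl.calibration("wrist");print({k:np.round(v,3).tolist() if not isinstance(v,str) else v for k,v in c.items()})
print(ctrl.get_state())
E
```

```text
{'intrinsics': [[406.747, 0.0, 320.451], [0.0, 406.747, 200.981], [0.0, 0.0, 1.0]], 'extrinsics': [[-0.75, 0.661, 0.007, 0.431], [-0.533, -0.611, 0.585, 0.219], [0.391, 0.435, 0.811, -1.505], [0.0, 0.0, 0.0, 1.0]]}
{'intrinsics': [[515.567, 0.0, 315.039], [0.0, 515.567, 199.235], [0.0, 0.0, 1.0]], 'extrinsics': [[-0.008, -1.0, -0.003, 0.041], [0.995, -0.009, 0.098, -0.609], [-0.098, -0.002, 0.995, -1.399], [0.0, 0.0, 0.0, 1.0]]}
{'intrinsics': [[309.707, 0.0, 317.633], [0.0, 309.707, 195.329], [0.0, 0.0, 1.0]], 'tool_from_camera': [[0.0, 0.958, 0.286, 0.073], [1.0, -0.001, 0.001, -0.0], [0.001, 0.286, -0.958, -0.161], [0.0, 0.0, 0.0, 1.0]]}
{'time': 0.1, 'qpos': array([ 1.10499165e+00,  2.87114308e-01,  1.57809176e+00, -1.07457659e-05,
        1.27856625e+00, -1.49968881e-01]), 'dq': array([ 0.00112302, -0.00211951, -0.00278636,  0.00025003,  0.00114473,
       -0.00173591]), 'joint_efforts': array([ 2.72708085e-04, -4.07295585e+01, -2.93699008e+01, -1.63680397e-04,
        3.42130603e-03,  1.66031975e-05]), 'eef_pos': array([0.20932127, 0.64103911, 0.21182759]), 'tcp_rot': array([ 1.57260728e-01,  9.87556518e-01, -1.04014240e-03, -3.25367063e-04]), 'contact_force': array([-0.2760459 ,  0.3523862 , -0.19225128]), 'wrist_torque': array([-0.01258169, -0.04075856,  0.02058807]), 'finger_force': 0.0, 'opening': 1.006515529587803}
```

View pics/scene0.png

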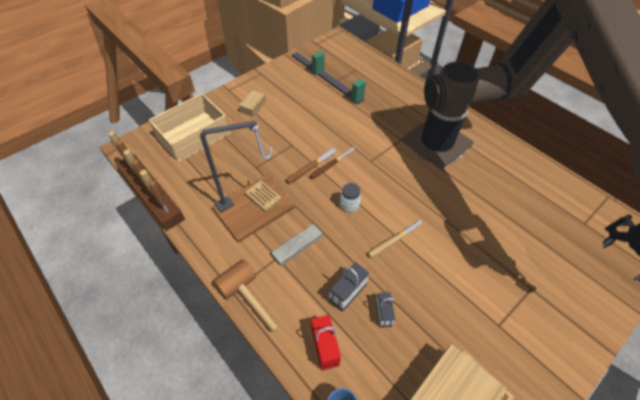

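View pics/top0.png

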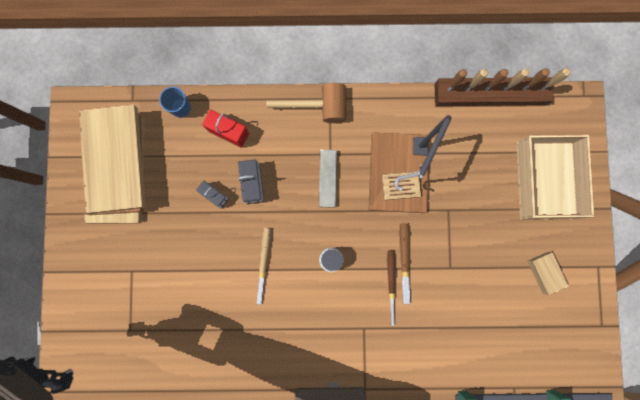

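Lantern candidates: red lantern top (227,127)/scene (325,341); small grey top (212,193)/scene (385,308); large grey top (250,181)/scene (349,286). I choose the large grey one. The gallows is at top (400,172), with the hook at about (405,182). Next, close crops.

```bash
python3 - <<'E'
from h import *
s=np.load("scene0.npy");t=np.load("top0.npy")
z=lambda im,u,v,w,h:cv2.resize(im[v:v+h,u:u+w],(400,300),interpolation=cv2.INTER_CUBIC)
save("crop1",np.vstack([np.hstack([z(t,220,150,60,45),z(s,320,250,80,60)]),np.hstack([z(t,360,105,120,90+30)[:300],z(s,190,110,120,120)])]))
print(onz("top",250,181,.085),onz("top",422,172,.346),proj("top",np.array([.6,0,0])))
E
```

```text
[0.6545945  0.20885329 0.085     ] [ 0.6356441  -0.19730656  0.346     ] [327.62160989 203.51111644]
```

View pics/crop1.png

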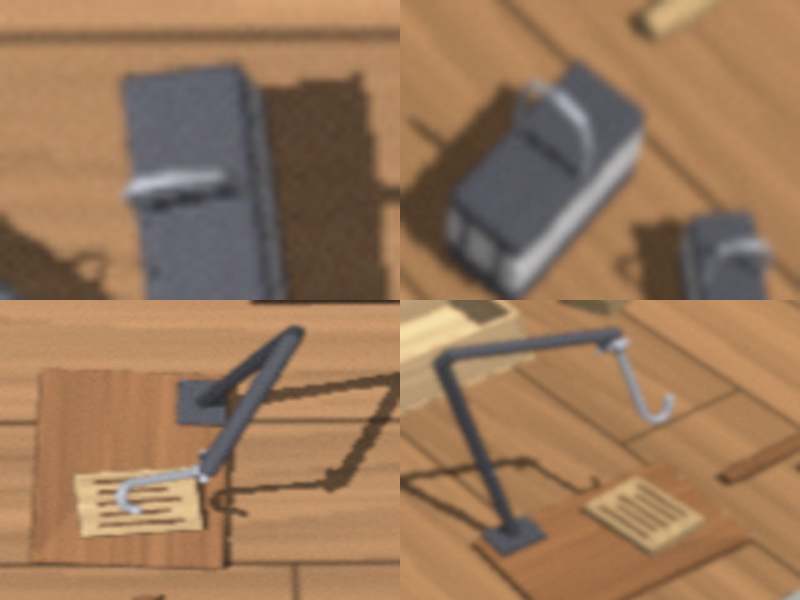

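The crop shows the big grey lantern with its white middle. Its cap top-left corner is at about top (238.7,161.2) and its bail peak at about scene (349,267). The hook is swung to +y, with the pivot at top (421.5,173) and scene (253.6,127).

```bash
python3 - <<'E'
from h import *
from scipy.spatial.transform import Rotation as R
np.set_printoptions(precision=4,suppress=True)
t=np.load("top0.npy")
P,e=tri(ray("top",421.5,173),ray("scene",253.6,126.8));print("pivot tri",P,e)
b={k:onz("top",*uv,.022) for k,uv in dict(BL=(369,210),TL=(372,133),BR=(427.5,212)).items()};print(b)
ex=b["TL"]-b["BL"];ey=b["BL"]-b["BR"];print(np.hypot(*ex[:2]),np.hypot(*ey[:2]),np.degrees(np.arctan2(ex[1],ex[0])),np.degrees(np.arctan2(-ey[0],ey[1])))
a=np.arctan2(ex[1],ex[0]);print("origin from BL",b["BL"][:2]+.06*np.array([np.cos(a),np.sin(a)])-.08*np.array([-np.sin(a),np.cos(a)]))
# lantern cap: bluish grey, similar brightness
sub=t[150:215,228:275].astype(int)
m=((abs(sub[...,0]-sub[...,2])<30)&(sub.max(2)<135)&(sub[...,2]>=sub[...,0]-4)).astype(np.uint8)
n,l,st,c=cv2.connectedComponentsWithStats(m);i=1+np.argmax(st[1:,4])
cs,_=cv2.findContours((l==i).astype(np.uint8),0,2)
r=cv2.minAreaRect(max(cs,key=cv2.contourArea));bx=cv2.boxPoints(r)+[228,150];print(bx)
W=np.array([onz("top",*p,.085) for p in bx]);print(W,W.mean(0))
print("bail tri",tri(ray("top",246.5,177.7),ray("scene",349,266.8)))
print("sub mid row greys",sub[30,::2].tolist())
E
```

```text
pivot tri [ 0.6361 -0.1996  0.3319] 0.0015088156371013569
{'BL': array([ 0.5789, -0.1144,  0.022 ]), 'TL': array([ 0.7967, -0.1269,  0.022 ]), 'BR': array([ 0.5719, -0.2768,  0.022 ])}
0.21815840130620281 0.16255117923938045 -3.290986402645385 -2.4568529011338254
origin from BL [ 0.6342 -0.1977]
[[237.061  161.5488]
 [258.1341 159.2073]
 [262.7561 200.8049]
 [241.6829 203.1463]]
[[0.7076 0.2438 0.085 ]
 [0.7134 0.1872 0.085 ]
 [0.6011 0.1746 0.085 ]
 [0.5953 0.2308 0.085 ]] [0.6543 0.2091 0.085 ]
bail tri (array([0.6563, 0.2063, 0.1528]), np.float64(0.0072647975992648816))
sub mid row greys [[181, 136, 97], [183, 138, 100], [181, 136, 97], [180, 136, 98], [182, 137, 98], [164, 132, 104], [94, 93, 94], [80, 81, 88], [58, 56, 62], [66, 67, 75], [72, 73, 78], [85, 85, 93], [97, 97, 108], [97, 97, 108], [95, 96, 107], [75, 75, 80], [92, 89, 91], [84, 65, 49], [85, 66, 47], [86, 67, 47], [85, 67, 49], [85, 67, 49], [87, 66, 50], [84, 63, 47]]
```

Emit:
{"fn": "send_rows", "kwargs": {
  "steps": [
    [-0.3,-0.14,-0.1,-12,1],
    [-0.5,-0.23,-0.14,-24.7,1],
    [-0.79,-0.36,-0.14,-24.7,1],
    [-0.79,-0.36,-0.14,-24.7,1],
    [-0.79,-0.36,-0.14,-24.7,1],
    [-0.79,-0.36,-0.14,-24.7,1],
    [-0.79,-0.36,-0.14,-24.7,1],
    [-0.79,-0.36,-0.14,-24.7,1],
    [-0.79,-0.36,-0.14,-24.7,1],
    [-0.79,-0.36,-0.14,-24.7,1],
    [-0.79,-0.36,-0.14,-24.7,1],
    [-0.79,-0.36,-0.14,-24.7,1]
  ]
}}

```text
time: 1.3
eef_pos: [0.6447, 0.2406, 0.3118]
tcp_rot: [-0.058, 0.998, 0.0, -0.001]
contact_force: [0.7, 0.5, -0.1]
opening: 0.998
finger_force: 0.0
```

Emit:
{"fn": "send_rows", "kwargs": {
  "steps": [
    [-0.44,-0.14,0,0,1],
    [-0.44,-0.14,0,0,1],
    [-0.44,-0.14,0,0,1],
    [-0.44,-0.14,0,0,1],
    [-0.44,-0.14,0,0,1],
    [-0.44,-0.14,0,0,1],
    [-0.44,-0.14,0,0,1],
    [-0.44,-0.14,0,0,1],
    [-0.44,-0.14,0,0,1],
    [-0.44,-0.14,0,0,1],
    [-0.44,-0.14,0,0,1],
    [-0.44,-0.14,0,0,1]
  ]
}}

```text
time: 2.5
eef_pos: [0.9659, 0.1396, 0.2787]
tcp_rot: [-0.058, 0.998, 0.001, 0.018]
contact_force: [-0.8, 0.3, -0.1]
opening: 1.005
finger_force: 0.0
```

```bash
cat > st.py <<'E'
from h import *
np.set_printoptions(precision=4,suppress=True)
s=ctrl.get_state();M=R.from_quat(s["tcp_rot"]).as_matrix();print(s["time"],s["eef_pos"],s["qpos"],s["opening"],s["contact_force"]);print(M)
E
python3 st.py
```

```text
2.5 [0.9659 0.1396 0.2787] [ 0.039   1.124   0.21    0.0035  1.7713 -1.6467] 1.0050627973408177 [-0.8    0.326 -0.06 ]
[[-0.9927 -0.1154  0.0362]
 [-0.1153  0.9933  0.0049]
 [-0.0365  0.0007 -0.9993]]
```

Emit:
{"fn": "send_rows", "kwargs": {
  "steps": [
    [-0.3,0,0,0,1],
    [-0.3,0,0,0,1],
    [-0.3,0,0,0,1],
    [-0.3,0,0,0,1],
    [-0.3,0,0,0,1],
    [-0.3,0,0,0,1]
  ]
}}

```text
time: 3.1
eef_pos: [0.988, 0.1376, 0.2298]
tcp_rot: [-0.058, 0.998, 0.003, 0.032]
contact_force: [0.1, 0.1, -0.2]
opening: 0.999
finger_force: 0.0
```

```bash
python3 st.py
```

```text
3.1 [0.988  0.1376 0.2298] [ 0.0352  1.1749  0.21    0.0067  1.693  -1.6499] 0.9990214017560775 [ 0.0831  0.147  -0.238 ]
[[-0.9913 -0.1152  0.0634]
 [-0.1149  0.9933  0.0089]
 [-0.064   0.0016 -0.9979]]
```

Emit:
{"fn": "send_rows", "kwargs": {
  "steps": [
    [0.1,0,0,0,1],
    [0.1,0,0,0,1],
    [0.1,0,0,0,1],
    [0.1,0,0,0,1]
  ]
}}

```text
time: 3.5
eef_pos: [0.8818, 0.1262, 0.2187]
tcp_rot: [-0.058, 0.998, 0.003, 0.025]
contact_force: [0.4, 0.1, -1.4]
opening: 0.999
finger_force: 0.0
```

```bash
python3 st.py
```

```text
3.5 [0.8818 0.1262 0.2187] [ 0.0265  0.7553  0.9143  0.0074  1.4217 -1.661 ] 0.9990076772121134 [ 0.4024  0.058  -1.3589]
[[-0.992  -0.1156  0.05  ]
 [-0.1153  0.9933  0.0087]
 [-0.0507  0.0028 -0.9987]]
```

Emit:
{"fn": "send_rows", "kwargs": {
  "steps": [
    [-0.5,0,-0.3,0,1],
    [-0.5,0,-0.3,0,1],
    [-0.5,0,-0.3,0,1],
    [-0.5,0,-0.3,0,1],
    [-0.5,0,-0.3,0,1],
    [-0.5,0,-0.3,0,1],
    [-0.5,0,-0.3,0,1],
    [-0.5,0,-0.3,0,1],
    [-0.5,0,-0.3,0,1],
    [-0.5,0,-0.3,0,1],
    [-0.5,0,-0.3,0,1],
    [-0.5,0,-0.3,0,1]
  ]
}}

```text
time: 4.7
eef_pos: [0.9566, 0.128, 0.3537]
tcp_rot: [-0.058, 0.997, 0.004, 0.048]
contact_force: [-0.7, -0.5, -0.5]
opening: 1.002
finger_force: 0.0
```

```bash
python3 st.py
```

```text
4.7 [0.9566 0.128  0.3537] [ 0.0253  1.046   0.21    0.0109  1.7904 -1.6579] 1.0023684802303683 [-0.6577 -0.4577 -0.502 ]
[[-0.9888 -0.1152  0.0947]
 [-0.1144  0.9933  0.0131]
 [-0.0956  0.0021 -0.9954]]
```

Emit:
{"fn": "send_rows", "kwargs": {
  "steps": [
    [-0.5,0,-0.3,0,1],
    [-0.5,0,-0.3,0,1],
    [-0.5,0,-0.3,0,1]
  ]
}}

```text
time: 5.0
eef_pos: [0.9519, 0.1254, 0.3861]
tcp_rot: [-0.057, 0.996, 0.005, 0.063]
contact_force: [-0.0, -0.5, 0.3]
opening: 0.996
finger_force: 0.0
```

Emit:
{"fn": "send_rows", "kwargs": {
  "steps": [
    [-0.5,0,-0.3,0,1],
    [-0.5,0,-0.3,0,1],
    [-0.5,0,-0.3,0,1]
  ]
}}

```text
time: 5.3
eef_pos: [0.9466, 0.123, 0.4171]
tcp_rot: [-0.057, 0.995, 0.006, 0.079]
contact_force: [0.4, -0.5, 0.7]
opening: 1.0
finger_force: 0.0
```

Emit:
{"fn": "send_rows", "kwargs": {
  "steps": [
    [-0.5,0,-0.3,0,1],
    [-0.5,0,-0.3,0,1],
    [-0.5,0,-0.3,0,1]
  ]
}}

```text
time: 5.6
eef_pos: [0.9403, 0.1206, 0.4473]
tcp_rot: [-0.057, 0.994, 0.007, 0.094]
contact_force: [-0.3, -0.4, -0.2]
opening: 0.999
finger_force: 0.0
```

```bash
python3 st.py
```

```text
5.6 [0.9403 0.1206 0.4473] [ 0.0147  0.9473  0.21    0.0227  1.7969 -1.6643] 0.9994079029914951 [-0.281  -0.438  -0.1669]
[[-0.9758 -0.1154  0.1858]
 [-0.1127  0.9933  0.0249]
 [-0.1874  0.0033 -0.9823]]
```

Emit:
{"fn": "send_rows", "kwargs": {
  "steps": [
    [-0.5,0,-0.2,0,1],
    [-0.5,0,-0.2,0,1],
    [-0.5,0,-0.2,0,1]
  ]
}}

```text
time: 5.9
eef_pos: [0.9434, 0.1195, 0.4581]
tcp_rot: [-0.057, 0.992, 0.008, 0.109]
contact_force: [0.3, 0.2, 0.0]
opening: 0.998
finger_force: 0.0
```

Emit:
{"fn": "send_rows", "kwargs": {
  "steps": [
    [-0.5,0,-0.1,0,1],
    [-0.5,0,-0.1,0,1],
    [-0.5,0,-0.1,0,1]
  ]
}}

```text
time: 6.2
eef_pos: [0.956, 0.1197, 0.4511]
tcp_rot: [-0.057, 0.991, 0.009, 0.124]
contact_force: [0.0, -0.1, -1.1]
opening: 0.997
finger_force: 0.0
```

Emit:
{"fn": "send_rows", "kwargs": {
  "steps": [
    [-0.5,0,-0.1,0,1],
    [-0.5,0,-0.1,0,1],
    [-0.5,0,-0.1,0,1]
  ]
}}

```text
time: 6.5
eef_pos: [0.9658, 0.1198, 0.4515]
tcp_rot: [-0.057, 0.988, 0.01, 0.14]
contact_force: [-0.2, -0.2, -0.4]
opening: 0.998
finger_force: 0.0
```

```bash
python3 st.py
```

```text
6.5 [0.9658 0.1198 0.4515] [ 0.0103  0.9487  0.2109  0.0338  1.7018 -1.6666] 0.998455645229834 [-0.2437 -0.1667 -0.3843]
[[-0.9542 -0.1155  0.276 ]
 [-0.1098  0.9933  0.0363]
 [-0.2784  0.0044 -0.9605]]
```

```bash
cat > go.py <<'E'
import sys
from h import *
np.set_printoptions(precision=4,suppress=True)
s=ctrl.get_state();M=R.from_quat(s["tcp_rot"]).as_matrix()
p=s["eef_pos"]
for a in sys.argv[1:]:
    print(a,M.T@(np.array(eval(a))-p))
E
python3 go.py "(.617,-.065,.33)" "(.617,-.065,.228)" ; python3 - <<'E'
from h import *
s=ctrl.get_state();M=R.from_quat(s["tcp_rot"]).as_matrix();np.set_printoptions(precision=4,suppress=True)
print("per m of -y:",M.T@[0.05,-1,0],"up:",M.T@[0,0,1.])
E
```

```text
(.617,-.065,.33) [ 0.3869 -0.1438  0.0137]
(.617,-.065,.228) [ 0.4153 -0.1442  0.1117]
per m of -y: [ 0.0621 -0.9991 -0.0225] up: [-0.2784  0.0044 -0.9605]
```

Emit:
{"fn": "send_rows", "kwargs": {
  "steps": [
    [0.387,-0.144,0.014,0,1],
    [0.387,-0.144,0.014,0,1],
    [0.387,-0.144,0.014,0,1],
    [0.387,-0.144,0.014,0,1],
    [0.387,-0.144,0.014,0,1],
    [0.387,-0.144,0.014,0,1],
    [0.387,-0.144,0.014,0,1],
    [0.387,-0.144,0.014,0,1],
    [0.387,-0.144,0.014,0,1],
    [0.415,-0.144,0.112,0,1],
    [0.415,-0.144,0.112,0,1],
    [0.415,-0.144,0.112,0,1]
  ]
}}

```text
time: 7.7
eef_pos: [0.6118, -0.0636, 0.2195]
tcp_rot: [-0.056, 0.989, 0.013, 0.133]
contact_force: [-1.1, 0.1, -1.1]
opening: 1.001
finger_force: 0.0
```

```bash
python3 st.py; python3 - <<'E'
from h import *
a=ctrl.read_camera("wrist");b=ctrl.read_camera("scene")
save("w1",np.vstack([a[:,:],b[100:260,:]]))
E
```

```text
7.7 [ 0.6118 -0.0636  0.2195] [-0.3222  0.0062  1.8963  0.1442  1.0038 -2.0698] 1.0014527664226156 [-1.1129  0.1087 -1.1255]
[[-0.9582 -0.1148  0.2622]
 [-0.108   0.9933  0.0403]
 [-0.2651  0.0103 -0.9642]]
```

View pics/w1.png

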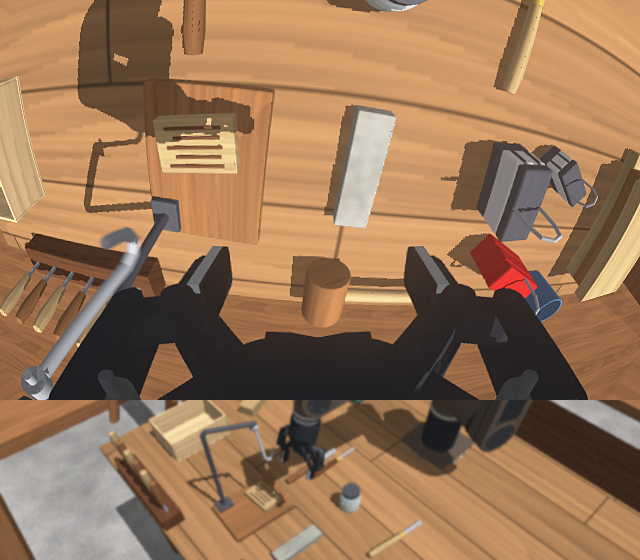

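The wrist view shows the hook bend at about (120,240), left of the left fingertip at (225,250), and it is clear. Now I creep sideways into the swing.

Emit:
{"fn": "send_rows", "kwargs": {
  "steps": [
    [0,-0.002,-0.004,0,1],
    [0,-0.004,-0.004,0,1],
    [0,-0.006,-0.004,0,1],
    [0,-0.008,-0.004,0,1],
    [0,-0.01,-0.004,0,1],
    [0,-0.011,-0.004,0,1],
    [0,-0.012,-0.004,0,1],
    [0,-0.013,-0.004,0,1],
    [0,-0.014,-0.004,0,1],
    [0,-0.015,-0.004,0,1],
    [0,-0.016,-0.004,0,1],
    [0,-0.017,-0.004,0,1]
  ]
}}

```text
time: 9.0
eef_pos: [0.618, -0.0818, 0.2318]
tcp_rot: [-0.057, 0.988, 0.01, 0.14]
contact_force: [-0.0, 0.5, -0.2]
opening: 0.998
finger_force: 0.0
```

Emit:
{"fn": "send_rows", "kwargs": {
  "steps": [
    [0,-0.001,0,0,1],
    [0,-0.002,0,0,1],
    [0,-0.003,0,0,1],
    [0,-0.004,0,0,1],
    [0,-0.005,0,0,1],
    [0,-0.006,0,0,1],
    [0,-0.007,0,0,1],
    [0,-0.008,0,0,1],
    [0,-0.009,0,0,1],
    [0,-0.01,0,0,1],
    [0,-0.011,0,0,1],
    [0,-0.012,0,0,1]
  ]
}}

```text
time: 10.2
eef_pos: [0.6194, -0.0938, 0.2317]
tcp_rot: [-0.057, 0.988, 0.01, 0.14]
contact_force: [0.2, 0.8, 1.0]
opening: 0.999
finger_force: 0.0
```

Emit:
{"fn": "send_rows", "kwargs": {
  "steps": [
    [0,-0.001,0,0,1],
    [0,-0.002,0,0,1],
    [0,-0.003,0,0,1],
    [0,-0.004,0,0,1],
    [0,-0.005,0,0,1],
    [0,-0.006,0,0,1],
    [0,-0.007,0,0,1],
    [0,-0.008,0,0,1],
    [0,-0.009,0,0,1],
    [0,-0.01,0,0,1],
    [0,-0.011,0,0,1],
    [0,-0.012,0,0,1]
  ]
}}

```text
time: 11.4
eef_pos: [0.6208, -0.1057, 0.2317]
tcp_rot: [-0.057, 0.988, 0.01, 0.14]
contact_force: [-0.3, 0.8, -0.6]
opening: 0.996
finger_force: 0.0
```

Emit:
{"fn": "send_rows", "kwargs": {
  "steps": [
    [0,-0.001,0,0,1],
    [0,-0.002,0,0,1],
    [0,-0.003,0,0,1],
    [0,-0.004,0,0,1],
    [0,-0.005,0,0,1],
    [0,-0.006,0,0,1],
    [0,-0.007,0,0,1],
    [0,-0.008,0,0,1],
    [0,-0.009,0,0,1],
    [0,-0.01,0,0,1],
    [0,-0.011,0,0,1],
    [0,-0.012,0,0,1]
  ]
}}

```text
time: 12.6
eef_pos: [0.6222, -0.1176, 0.2316]
tcp_rot: [-0.057, 0.988, 0.01, 0.14]
contact_force: [0.1, -0.4, 0.3]
opening: 1.002
finger_force: 0.0
```

```bash
python3 st.py; python3 - <<'E'
from h import *
z=lambda im,u,v,w,h:cv2.resize(im[v:v+h,u:u+w],(400,300),interpolation=cv2.INTER_CUBIC)
L=[]
for i in range(4):
    L.append(z(ctrl.read_camera("scene"),210,110,80,60))
    for _ in range(2): ctrl.read_camera("top")
save("s2",np.vstack([np.hstack(L[:2]),np.hstack(L[2:])]))
E
```

```text
12.6 [ 0.6222 -0.1176  0.2316] [-0.4083  0.0339  1.8473  0.1681  1.0231 -2.1649] 1.0016665947474575 [ 0.1252 -0.4443  0.2911]
[[-0.9542 -0.1155  0.2759]
 [-0.1098  0.9933  0.0363]
 [-0.2782  0.0043 -0.9605]]
```

View pics/s2.png

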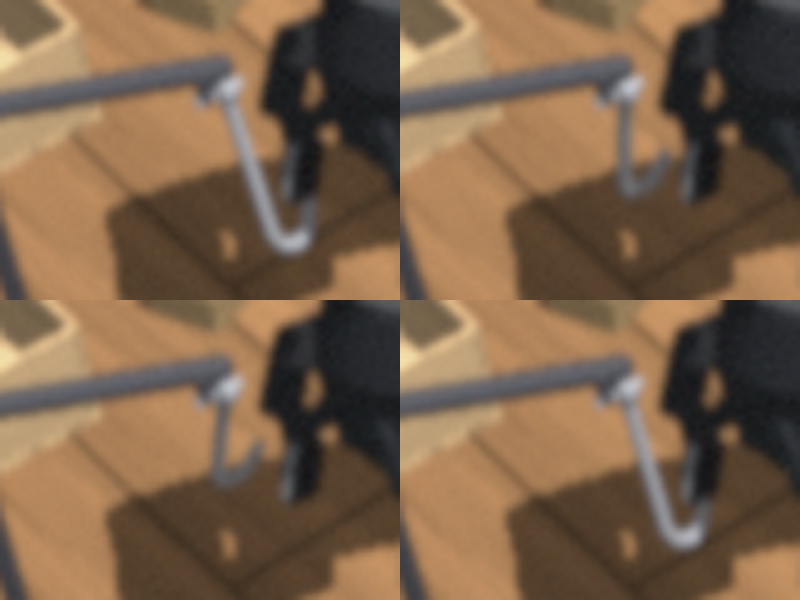

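```bash
cat > ang.py <<'E'
from h import *
P=np.array([.636,-.199,.331]);a=np.radians(-3);ex=np.array([np.cos(a),np.sin(a),0]);ey=np.array([-np.sin(a),np.cos(a),0])
def pt(th,x=-.012,z=-.108): return P+ex*x+ey*(-z*np.sin(th))+np.array([0,0,z*np.cos(th)])
E
python3 - <<'E'
from ang import *
for t in np.arange(-.5,.51,.1): print(round(t,1),proj("scene",pt(t)).round(1),proj("top",pt(t)).round(1))
print("finger tip outer",proj("scene",np.array([.6288,-.174,.236])).round(1))
E
```

```text
-0.5 [251.9 139.4] [435.  184.7]
-0.4 [254.  142.5] [430.5 184.8]
-0.3 [256.  145.4] [425.9 184.8]
-0.2 [258.1 148.1] [421.3 184.8]
-0.1 [260.3 150.6] [416.7 184.7]
-0.0 [262.4 152.9] [412.1 184.5]
0.1 [264.4 155. ] [407.7 184.3]
0.2 [266.5 156.8] [403.4 184. ]
0.3 [268.5 158.4] [399.2 183.7]
0.4 [270.4 159.6] [395.2 183.3]
0.5 [272.2 160.6] [391.4 182.9]
finger tip outer [265.7 155.5]
```

The hook still swings about ±0.3 (bend at scene (268,159) and back to (257,148)). The open fingertip, at scene (269,150), is too high to meet it. I'll back off, lower the finger and creep in again.

Emit:
{"fn": "send_rows", "kwargs": {
  "steps": [
    [0,0.025,0,0,1],
    [0.01,0.025,0.018,0,1],
    [0.01,0.025,0.018,0,1],
    [0.01,0.022,0.018,0,1],
    [0.01,0.02,0.018,0,1],
    [0.01,0.018,0.018,0,1],
    [0.01,0.016,0.018,0,1],
    [0.01,0.014,0.018,0,1],
    [0.01,0.013,0.018,0,1],
    [0.01,0.012,0.018,0,1],
    [0.01,0.011,0.018,0,1],
    [0.01,0.01,0.018,0,1]
  ]
}}

```text
time: 14.4
eef_pos: [0.6164, -0.1081, 0.2115]
tcp_rot: [-0.057, 0.988, 0.01, 0.14]
contact_force: [-0.3, -0.0, 0.2]
opening: 1.003
finger_force: 0.0
```

Emit:
{"fn": "send_rows", "kwargs": {
  "steps": [
    [0,-0.001,0,0,1],
    [0,-0.002,0,0,1],
    [0,-0.003,0,0,1],
    [0,-0.004,0,0,1],
    [0,-0.005,0,0,1],
    [0,-0.006,0,0,1],
    [0,-0.007,0,0,1],
    [0,-0.008,0,0,1],
    [0,-0.009,0,0,1],
    [0,-0.01,0,0,1],
    [0,-0.011,0,0,1],
    [0,-0.012,0,0,1]
  ]
}}

```text
time: 15.6
eef_pos: [0.6178, -0.1201, 0.2115]
tcp_rot: [-0.057, 0.988, 0.01, 0.14]
contact_force: [0.5, 0.4, 0.3]
opening: 1.002
finger_force: 0.0
```

Emit:
{"fn": "send_rows", "kwargs": {
  "steps": [
    [0,-0.001,0,0,1],
    [0,-0.002,0,0,1],
    [0,-0.003,0,0,1],
    [0,-0.004,0,0,1],
    [0,-0.005,0,0,1],
    [0,-0.006,0,0,1],
    [0,-0.007,0,0,1],
    [0,-0.008,0,0,1],
    [0,-0.009,0,0,1],
    [0,-0.01,0,0,1],
    [0,-0.011,0,0,1],
    [0,-0.012,0,0,1]
  ]
}}

```text
time: 16.8
eef_pos: [0.6192, -0.132, 0.2115]
tcp_rot: [-0.057, 0.988, 0.01, 0.14]
contact_force: [0.3, 0.3, -1.2]
opening: 0.995
finger_force: 0.0
```

```bash
python3 st.py; python3 - <<'E'
from h import *
from ang import pt
z=lambda im,u,v,w,h:cv2.resize(im[v:v+h,u:u+w],(400,300),interpolation=cv2.INTER_CUBIC)
L=[]
for i in range(6):
    L.append(ctrl.read_camera("scene"))
    ctrl.read_camera("top")
L=np.array(L);np.save("seq.npy",L)
d=np.abs(L.astype(int)-np.roll(L,1,0)).max(3)[:,120:170,235:285]
print([int((x>40).sum()) for x in d])
save("s3",np.vstack([np.hstack([z(L[0],210,110,80,60),z(L[2],210,110,80,60)]),np.hstack([z(L[3],210,110,80,60),z(L[5],210,110,80,60)])]))
E
```

```text
16.8 [ 0.6192 -0.132   0.2115] [-0.4341  0.0522  1.866   0.179   0.9909 -2.2009] 0.9949783645172269 [ 0.2881  0.2951 -1.171 ]
[[-0.9542 -0.1155  0.2759]
 [-0.1098  0.9933  0.0363]
 [-0.2782  0.0043 -0.9605]]
[0, 5, 0, 10, 2, 3]
```

View pics/s3.png

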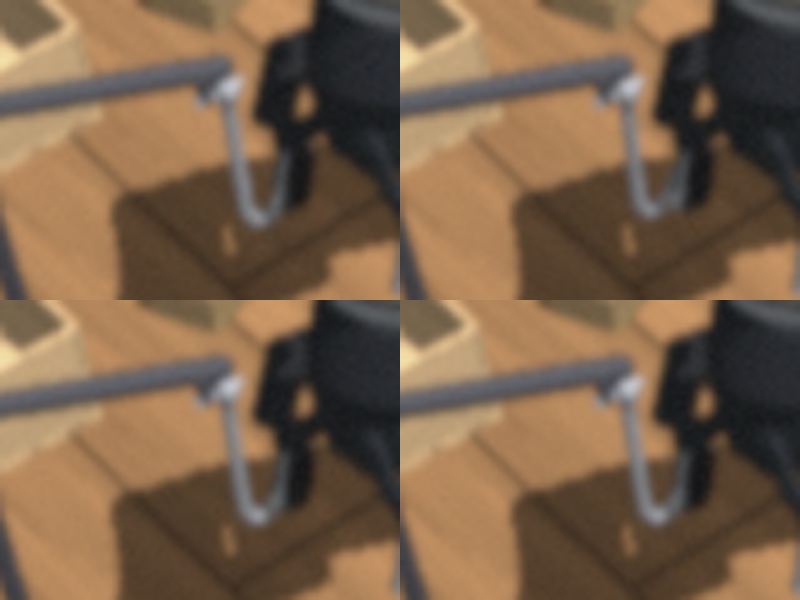

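The swing is now small: the bend is at about scene (261,153), the plumb position, against the finger. I'll nudge a little, hold, then retreat slowly.

Emit:
{"fn": "send_rows", "kwargs": {
  "steps": [
    [0,-0.0005,0,0,1],
    [0,-0.001,0,0,1],
    [0,-0.0015,0,0,1],
    [0,-0.002,0,0,1],
    [0,-0.0025,0,0,1],
    [0,-0.003,0,0,1],
    [0,-0.0035,0,0,1],
    [0,-0.004,0,0,1],
    [0,-0.0045,0,0,1],
    [0,-0.005,0,0,1],
    [0,-0.0055,0,0,1],
    [0,-0.006,0,0,1]
  ]
}}

```text
time: 18.6
eef_pos: [0.6199, -0.1379, 0.2115]
tcp_rot: [-0.057, 0.988, 0.01, 0.14]
contact_force: [0.3, -0.7, 0.3]
opening: 1.001
finger_force: 0.0
```

Emit:
{"fn": "send_rows", "kwargs": {
  "steps": [
    [0,0,0,0,1],
    [0,0,0,0,1],
    [0,0,0,0,1],
    [0,0,0,0,1],
    [0,0,0,0,1],
    [0,0,0,0,1],
    [0,0,0,0,1],
    [0,0,0,0,1],
    [0,0,0,0,1],
    [0,0,0,0,1]
  ]
}}

```text
time: 19.6
eef_pos: [0.6199, -0.1378, 0.2115]
tcp_rot: [-0.057, 0.988, 0.01, 0.14]
contact_force: [0.1, 0.2, -0.2]
opening: 1.003
finger_force: 0.0
```

```bash
cat > seq.py <<'E'
from h import *
# sub-pixel hook motion: column centroid of bright bluish pixels of the hook in scene and in top
def meas(n):
    L=[]
    for i in range(n):
        s=ctrl.get_state()["time"]
        im=ctrl.read_camera("top").astype(float)
        w=im[160:200,385:435]; L.append((s,im))
    return L
np.set_printoptions(precision=2,suppress=True)
S=np.array([ctrl.read_camera("scene") for _ in range(10)]).astype(float)
sub=S[:,140:165,238:285]
print("std max per pixel over time",sub.std(0).max(),[float(np.abs(x-sub[0]).max()) for x in sub])
# hook bend: darkest/greyest lowest point
m=(np.abs(sub[...,0]-sub[...,2])<35)&(sub.max(-1)>100)
for k in (0,3,6,9):
    yy,xx=np.nonzero(m[k]); print(len(yy),xx.mean()+238,yy.mean()+140,yy.max()+140)
E
python3 seq.py; python3 st.py|head -1
```

```text
std max per pixel over time 2.9681644159311658 [0.0, 7.0, 9.0, 9.0, 8.0, 7.0, 6.0, 8.0, 7.0, 10.0]
55 258.3090909090909 146.9090909090909 154
57 258.2456140350877 146.89473684210526 154
56 258.26785714285717 146.875 154
55 258.27272727272725 147.0 154
20.1 [ 0.6199 -0.1378  0.2115] [-0.4432  0.0571  1.8609  0.1814  0.9926 -2.2109] 0.995869697226636 [-0.3111 -0.4454  0.5298]
```

Emit:
{"fn": "send_rows", "kwargs": {
  "steps": [
    [0,0.0004,0,0,1],
    [0,0.0008,0,0,1],
    [0,0.0012,0,0,1],
    [0,0.0016,0,0,1],
    [0,0.002,0,0,1],
    [0,0.0025,0,0,1],
    [0,0.003,0,0,1],
    [0,0.0035,0,0,1],
    [0,0.004,0,0,1],
    [0,0.0045,0,0,1],
    [0,0.005,0,0,1],
    [0,0.006,0,0,1]
  ]
}}

```text
time: 21.3
eef_pos: [0.6192, -0.1319, 0.2115]
tcp_rot: [-0.057, 0.988, 0.01, 0.14]
contact_force: [-0.3, -0.4, 0.8]
opening: 1.0
finger_force: 0.0
```

Emit:
{"fn": "send_rows", "kwargs": {
  "steps": [
    [0,0.001,0,0,1],
    [0,0.002,0,0,1],
    [0,0.003,0,0,1],
    [0,0.004,0,0,1],
    [0,0.005,0,0,1],
    [0,0.006,0,0,1],
    [0,0.008,0,0,1],
    [0,0.01,0,0,1],
    [0,0.014,0,0,1],
    [0,0.02,0,0,1],
    [0,0.03,0,0,1],
    [0,0.05,0,0,1]
  ]
}}

```text
time: 22.5
eef_pos: [0.6134, -0.082, 0.2117]
tcp_rot: [-0.056, 0.988, 0.01, 0.14]
contact_force: [0.6, 0.2, -0.5]
opening: 1.001
finger_force: 0.0
```

```bash
python3 seq.py; python3 st.py|head -1;python3 go.py "(.60,.2125-.006,.28)"
```

```text
std max per pixel over time 20.881810266353824 [0.0, 63.0, 52.0, 32.0, 22.0, 20.0, 15.0, 15.0, 9.0, 9.0]
68 259.8529411764706 148.72058823529412 155
67 259.910447761194 148.7462686567164 155
70 259.9428571428571 148.74285714285713 155
71 259.9718309859155 148.83098591549296 155
23.0 [ 0.6135 -0.0827  0.2117] [-0.3548  0.0158  1.903   0.157   0.9776 -2.112 ] 1.0009964454244609 [-0.5961  0.0881 -0.4909]
(.60,.2125-.006,.28) [-0.0377  0.2891 -0.0589]
```

```bash
python3 go.py "(.5686,.202,.23)"
```

```text
(.5686,.202,.23) [ 0.0066  0.2881 -0.0197]
```

Emit:
{"fn": "send_rows", "kwargs": {
  "steps": [
    [0.007,0.03,-0.02,0,1],
    [0.007,0.288,-0.02,0,1],
    [0.007,0.288,-0.02,0,1],
    [0.007,0.288,-0.02,0,1],
    [0.007,0.288,-0.02,0,1],
    [0.007,0.288,-0.02,0,1],
    [0.007,0.288,-0.02,0,1],
    [0.007,0.288,-0.02,0,1],
    [0.007,0.288,-0.02,0,1]
  ]
}}

```text
time: 23.9
eef_pos: [0.5682, 0.2015, 0.23]
tcp_rot: [-0.057, 0.988, 0.01, 0.14]
contact_force: [0.6, -0.9, -0.1]
opening: 0.996
finger_force: 0.0
```

```bash
python3 st.py; python3 seq.py; python3 - <<'E'
from h import *
w=ctrl.read_camera("wrist");t=ctrl.read_camera("top");s=ctrl.read_camera("scene")
np.save("w.npy",w);np.save("t.npy",t);np.save("s.npy",s)
z=lambda im,u,v,w,h:cv2.resize(im[v:v+h,u:u+w],(400,300),interpolation=cv2.INTER_CUBIC)
save("v4",np.vstack([np.hstack([z(w,160,80,320,320),z(w,240,100,160,120)]),np.hstack([z(t,380,150,60,45),z(s,220,110,72,54)])]))
E
```

```text
23.9 [0.5682 0.2015 0.23  ] [ 0.179  -0.0397  1.9236 -0.017   0.9765 -1.499 ] 0.9959553830601381 [ 0.553 -0.853 -0.096]
[[-0.9544 -0.115   0.2756]
 [-0.1094  0.9934  0.0356]
 [-0.2779  0.0038 -0.9606]]
std max per pixel over time 6.957729514719582 [0.0, 6.0, 15.0, 8.0, 14.0, 8.0, 5.0, 8.0, 7.0, 7.0]
69 260.84057971014494 148.2463768115942 154
69 260.8695652173913 148.1159420289855 154
68 260.8235294117647 148.2058823529412 154
71 261.0 148.28169014084506 154
```

View pics/v4.png

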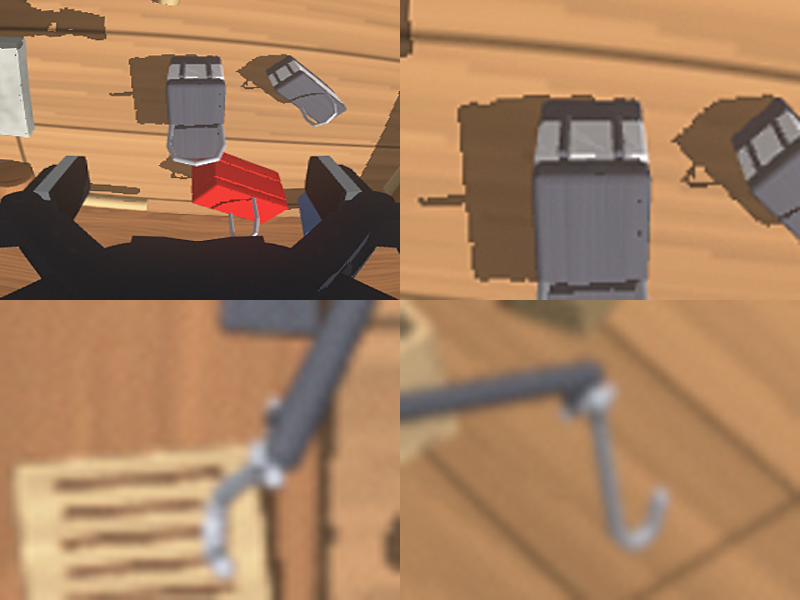

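The hook hangs plumb and quiet: point tip at top (413.3,190.5) and scene (266.8,144.2), bend at scene (261.8,153.7). The wrist view shows the lantern cap's near edge from (294.8,170.8) to (339.2,168).

```bash
cat >> h.py <<'E'
def wray(u,v,s):
    c=ctrl.calibration("wrist");K=np.array(c["intrinsics"]);T=np.array(c["tool_from_camera"])
    x=np.array([(u-K[0,2])/K[0,0],(v-K[1,2])/K[1,1]]);r=np.linalg.norm(x)
    d=np.array([*(x/r*np.sin(r)),np.cos(r)]);d=np.array([d[0],-d[1],-d[2]])
    M=R.from_quat(s["tcp_rot"]).as_matrix();return s["eef_pos"]+M@T[:3,3],M@T[:3,:3]@d
E
python3 - <<'E'
from h import *
np.set_printoptions(precision=4,suppress=True)
s=ctrl.get_state()
f=lambda u,v,z:(lambda o,d:o+d*(z-o[2])/d[2])(*wray(u,v,s))
A,B=f(294.8,170.8,.085),f(339.2,168,.085);print(A,B,np.linalg.norm(A-B),np.degrees(np.arctan2((A-B)[0],(A-B)[1])))
yaw=np.radians(6.6);m=(A+B)/2;print("centre",m+.055*np.array([np.cos(yaw),np.sin(yaw),0]))
# base near edge
A,B=f(295.2,142,.0),f(337,141,.0);print("base",A,B)
print("pivot",tri(ray("top",419.7,174.3),ray("scene",255.6,127.1)))
print("tip",tri(ray("top",413.3,190.5),ray("scene",266.8,144.2)))
E
```

```text
[0.6051 0.1834 0.085 ] [0.5967 0.2281 0.085 ] 0.045516685026373356 169.3784746211877
centre [0.6555 0.2121 0.085 ]
base [0.6095 0.179  0.    ] [0.602  0.2317 0.    ]
pivot (array([ 0.6331, -0.1954,  0.332 ]), np.float64(0.0009470751601212584))
tip (array([ 0.6066, -0.1959,  0.2489]), np.float64(0.00020172269271273688))
```

```bash
python3 go.py "(.617,.2075,.034)"
```

```text
(.617,.2075,.034) [ 0.0072 -0.0013  0.2022]
```

Emit:
{"fn": "send_rows", "kwargs": {
  "steps": [
    [0.007,-0.001,0.05,0,1],
    [0.007,-0.001,0.1,0,1],
    [0.007,-0.001,0.15,0,1],
    [0.007,-0.001,0.18,0,1],
    [0.007,-0.001,0.195,0,1],
    [0.007,-0.001,0.202,0,1],
    [0.007,-0.001,0.202,0,1]
  ]
}}

```text
time: 25.25
eef_pos: [0.6168, 0.2079, 0.0333]
tcp_rot: [-0.057, 0.989, 0.01, 0.139]
contact_force: [-0.3, -0.6, 0.0]
opening: 1.003
finger_force: 0.0
```

```bash
python3 st.py; python3 seq.py; python3 - <<'E'
from h import *
w=ctrl.read_camera("wrist");s=ctrl.read_camera("scene")
save("v5",np.hstack([w[100:400,120:520],cv2.resize(s[240:330,300:420],(400,300))]))
E
```

```text
25.25 [0.6168 0.2079 0.0333] [ 0.1745  0.3073  1.9346 -0.0209  0.6197 -1.4962] 1.0031463400580845 [-0.3246 -0.6324  0.0366]
[[-0.9547 -0.1156  0.2743]
 [-0.1099  0.9933  0.036 ]
 [-0.2766  0.0042 -0.961 ]]
std max per pixel over time 4.029888335921976 [0.0, 8.0, 10.0, 10.0, 11.0, 12.0, 10.0, 10.0, 10.0, 9.0]
71 260.8169014084507 148.07042253521126 154
71 261.0 148.28169014084506 154
69 260.92753623188406 148.17391304347825 154
70 260.9142857142857 148.18571428571428 154
```

View pics/v5.png

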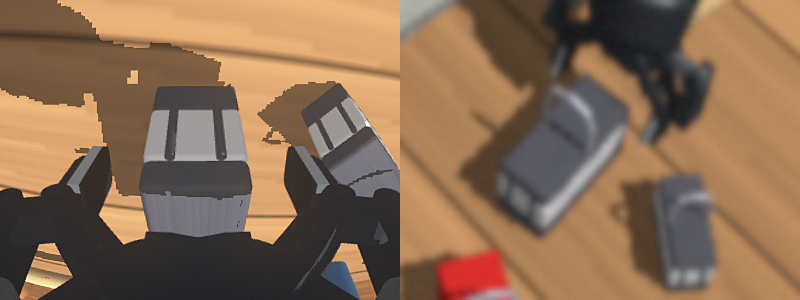

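The lantern is between the pads, centred, and the small lantern is clear of the right finger. Now I grip.

Emit:
{"fn": "send_rows", "kwargs": {
  "steps": [
    [0,0,0,0,-1],
    [0,0,0,0,-1],
    [0,0,0,0,-1],
    [0,0,0,0,-1],
    [0,0,0,0,-1],
    [0,0,0,0,-1],
    [0,0,0,0,-1],
    [0,0,0,0,-1]
  ],
  "squeeze": 60
}}

```text
time: 26.65
eef_pos: [0.6172, 0.208, 0.0344]
tcp_rot: [-0.057, 0.988, 0.01, 0.14]
contact_force: [-2.9, -0.3, 3.0]
opening: 0.579
finger_force: 63.6
```

Emit:
{"fn": "send_rows", "kwargs": {
  "steps": [
    [-0.003,0,-0.01,0,-1],
    [-0.0058,0,-0.02,0,-1],
    [-0.0087,0,-0.03,0,-1],
    [-0.0087,0,-0.03,0,-1]
  ]
}}

```text
time: 27.05
eef_pos: [0.6188, 0.2081, 0.0682]
tcp_rot: [-0.057, 0.988, 0.011, 0.142]
contact_force: [-0.1, -0.1, -2.2]
opening: 0.575
finger_force: 63.1
```

```bash
python3 st.py; python3 - <<'E'
from h import *
w=ctrl.read_camera("wrist");s=ctrl.read_camera("scene");np.save("s6.npy",s)
save("v6",np.hstack([w[100:400,120:520],cv2.resize(s[230:335,300:440],(400,300))]))
E
```

```text
27.05 [0.6188 0.2081 0.0682] [ 0.1742  0.2555  1.9237 -0.0193  0.6763 -1.4984] 0.5749211325372523 [-0.1247 -0.1166 -2.2423]
[[-0.953  -0.1156  0.2801]
 [-0.1096  0.9933  0.037 ]
 [-0.2825  0.0046 -0.9592]]
```

View pics/v6.png

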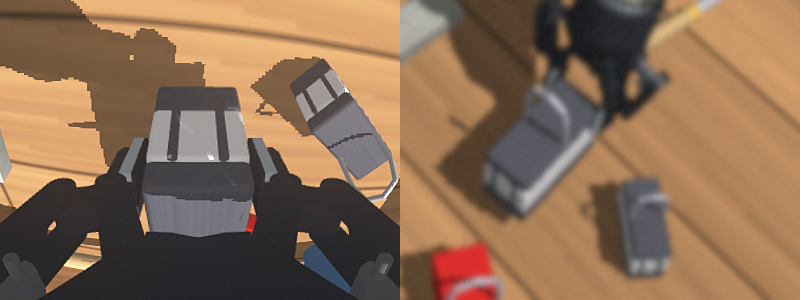

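Gripped and lifted: opening 0.575, 2.2 N of weight, lantern upright, bail peak at about scene (351,262). Next I raise it and travel to just in front of the hook.

```bash
python3 go.py "(.6188,.208,.152)" "(.5217,-.15,.152)" "(.5217,-.2011,.152)"; python3 -c "
from h import *
print(proj('scene',np.array([.6571,.2122,.1863])))"
```

```text
(.6188,.208,.152) [-0.0253  0.0004 -0.082 ]
(.5217,-.15,.152) [ 0.1066 -0.344  -0.122 ]
(.5217,-.2011,.152) [ 0.1122 -0.3948 -0.1238]
[352.75425078 262.6569141 ]
```

Emit:
{"fn": "send_rows", "kwargs": {
  "steps": [
    [-0.009,0,-0.03,0,-1],
    [-0.02,0,-0.065,0,-1],
    [-0.025,0,-0.082,0,-1],
    [-0.012,-0.035,-0.085,0,-1],
    [0.004,-0.075,-0.09,0,-1],
    [0.02,-0.115,-0.095,0,-1],
    [0.036,-0.155,-0.1,0,-1],
    [0.052,-0.195,-0.105,0,-1],
    [0.068,-0.235,-0.11,0,-1],
    [0.084,-0.275,-0.115,0,-1],
    [0.098,-0.31,-0.12,0,-1],
    [0.106,-0.33,-0.122,0,-1]
  ]
}}

```text
time: 28.35
eef_pos: [0.5193, -0.1386, 0.1514]
tcp_rot: [-0.056, 0.989, 0.01, 0.14]
contact_force: [-0.2, -0.6, -3.1]
opening: 0.574
finger_force: 63.6
```

Emit:
{"fn": "send_rows", "kwargs": {
  "steps": [
    [0.002,-0.015,0,0,-1],
    [0.004,-0.03,0,0,-1],
    [0.005,-0.045,-0.001,0,-1],
    [0.006,-0.055,-0.001,0,-1],
    [0.006,-0.062,-0.001,0,-1],
    [0.006,-0.062,-0.001,0,-1],
    [0.006,-0.062,-0.001,0,-1]
  ]
}}

```text
time: 29.05
eef_pos: [0.5216, -0.198, 0.1506]
tcp_rot: [-0.057, 0.988, 0.011, 0.14]
contact_force: [-0.5, 0.3, -2.7]
opening: 0.572
finger_force: 63.6
```

```bash
python3 st.py;python3 seq.py; python3 - <<'E'
from h import *
t=ctrl.read_camera("top");s=ctrl.read_camera("scene")
save("v7",np.hstack([cv2.resize(t[150:240,370:450],(400,450),interpolation=2),cv2.resize(s[100:190,220:300],(400,450),interpolation=2)]))
E
```

```text
29.05 [ 0.5216 -0.198   0.1506] [-0.6402 -0.0429  2.0792  0.2472  0.9162 -2.4588] 0.5716726764433887 [-0.5463  0.272  -2.6664]
[[-0.9543 -0.1158  0.2754]
 [-0.1099  0.9933  0.0369]
 [-0.2778  0.0049 -0.9606]]
std max per pixel over time 8.19512049941915 [0.0, 16.0, 15.0, 17.0, 16.0, 15.0, 15.0, 14.0, 15.0, 15.0]
169 268.2130177514793 151.84023668639054 164
168 267.9761904761905 151.58928571428572 164
176 268.28977272727275 151.625 164
168 268.3809523809524 151.71428571428572 164
```

View pics/v7.png

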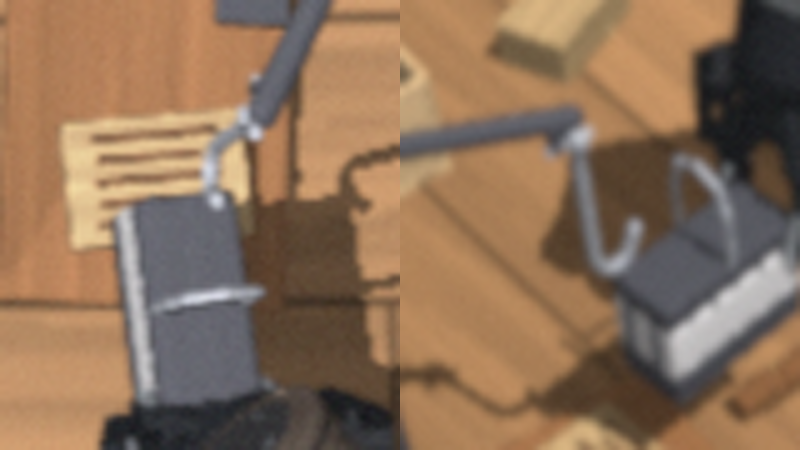

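```bash
python3 - <<'E'
from h import *
p=np.array([.5599,-.1939,.2662])
print(proj("scene",p),proj("top",p),"obs scene 277,131.4; top ~ (413-416,209.2)")
for y in(-.022,.022):
    q=p+np.array([-.1155*y,.993*y,-.06]);print(proj("scene",q),proj("top",q))
print(tri(ray("scene",277,131.4),ray("top",415,209)))
print("seat px",proj("scene",np.array([.622,-.197,.226])),proj("top",np.array([.622,-.197,.226])))
E
```

```text
[279.8516388 132.4606625] [414.41154073 209.75044204] obs scene 277,131.4; top ~ (413-416,209.2)
[276.13858516 143.44101168] [418.72097693 210.55192186]
[286.64130176 150.79332386] [400.72531991 212.8001259 ]
(array([ 0.56357974, -0.19683801,  0.26981691]), np.float64(0.006207414236842756))
seat px [263.09829402 152.15281865] [411.82435019 185.18608287]
```

```bash
python3 go.py "(.5837,-.2011,.152)" "(.5837,-.2011,.125)" "(.5837,-.2011,.115)" 
```

```text
(.5837,-.2011,.152) [-0.0592 -0.01    0.0159]
(.5837,-.2011,.125) [-0.0517 -0.0101  0.0418]
(.5837,-.2011,.115) [-0.049  -0.0101  0.0514]
```

Emit:
{"fn": "send_rows", "kwargs": {
  "steps": [
    [-0.01,-0.0017,0.0027,0,-1],
    [-0.02,-0.0034,0.0053,0,-1],
    [-0.03,-0.005,0.008,0,-1],
    [-0.04,-0.0067,0.0107,0,-1],
    [-0.05,-0.0085,0.0134,0,-1],
    [-0.059,-0.01,0.016,0,-1],
    [-0.059,-0.01,0.016,0,-1],
    [-0.059,-0.01,0.016,0,-1]
  ]
}}

```text
time: 30.45
eef_pos: [0.5835, -0.201, 0.1515]
tcp_rot: [-0.057, 0.988, 0.01, 0.14]
contact_force: [-0.0, 0.1, -2.2]
opening: 0.574
finger_force: 63.5
```

```bash
python3 st.py; python3 - <<'E'
from h import *
t=ctrl.read_camera("top");s=ctrl.read_camera("scene")
save("v8",np.hstack([cv2.resize(t[150:230,370:450],(400,400),interpolation=2),cv2.resize(s[110:180,230:300],(400,400),interpolation=2)]))
E
```

```text
30.45 [ 0.5835 -0.201   0.1515] [-0.576   0.088   1.9438  0.2314  0.907  -2.3868] 0.5742936696430482 [-0.0326  0.0941 -2.1938]
[[-0.9544 -0.116   0.2751]
 [-0.1101  0.9932  0.0367]
 [-0.2775  0.0048 -0.9607]]
```

View pics/v8.png

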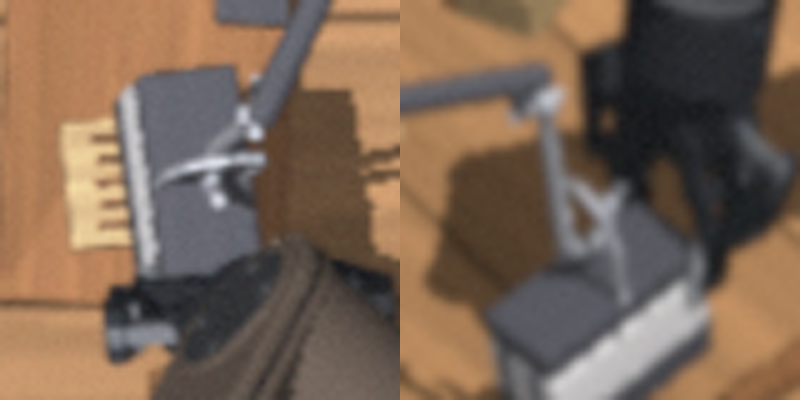

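The bail lies over the gap between the shank and the point (top crop: bail (215,163), point (215,200)). Now I lower it.

Emit:
{"fn": "send_rows", "kwargs": {
  "steps": [
    [0.0014,0,0.0048,0,-1],
    [0.0028,0,0.0096,0,-1],
    [0.0042,0,0.0144,0,-1],
    [0.0055,0,0.019,0,-1],
    [0.0067,0,0.023,0,-1],
    [0.0075,0,0.026,0,-1],
    [0.0082,0,0.028,0,-1],
    [0.0082,0,0.028,0,-1]
  ]
}}

```text
time: 31.35
eef_pos: [0.5832, -0.201, 0.1222]
tcp_rot: [-0.057, 0.988, 0.01, 0.14]
contact_force: [-1.4, 0.7, -1.3]
opening: 0.573
finger_force: 63.5
```

Emit:
{"fn": "send_rows", "kwargs": {
  "steps": [
    [0.0003,0,0.001,0,-1],
    [0.0006,0,0.002,0,-1],
    [0.0006,0,0.002,0,-1]
  ]
}}

```text
time: 31.65
eef_pos: [0.5834, -0.2011, 0.1205]
tcp_rot: [-0.057, 0.988, 0.01, 0.14]
contact_force: [0.7, -0.2, -2.2]
opening: 0.577
finger_force: 63.5
```

Emit:
{"fn": "send_rows", "kwargs": {
  "steps": [
    [0.0003,0,0.001,0,-1],
    [0.0006,0,0.002,0,-1],
    [0.0006,0,0.002,0,-1]
  ]
}}

```text
time: 31.95
eef_pos: [0.5832, -0.201, 0.1182]
tcp_rot: [-0.057, 0.988, 0.01, 0.14]
contact_force: [0.1, -0.1, -1.8]
opening: 0.574
finger_force: 63.5
```

Emit:
{"fn": "send_rows", "kwargs": {
  "steps": [
    [0.0003,0,0.001,0,-1],
    [0.0005,0,0.0015,0,-1],
    [0.0005,0,0.0015,0,-1]
  ]
}}

```text
time: 32.25
eef_pos: [0.5832, -0.201, 0.1167]
tcp_rot: [-0.057, 0.988, 0.01, 0.14]
contact_force: [0.0, 0.3, -2.3]
opening: 0.574
finger_force: 63.5
```

Emit:
{"fn": "send_rows", "kwargs": {
  "steps": [
    [0.0003,0,0.001,0,-1],
    [0.0005,0,0.0015,0,-1],
    [0.0005,0,0.0015,0,-1]
  ]
}}

```text
time: 32.55
eef_pos: [0.5838, -0.2014, 0.1161]
tcp_rot: [-0.057, 0.988, 0.01, 0.141]
contact_force: [-1.6, -0.4, 1.0]
opening: 0.571
finger_force: 64.0
```

Emit:
{"fn": "send_rows", "kwargs": {
  "steps": [
    [0.0003,0,0.001,0,-1],
    [0.0005,0,0.0015,0,-1],
    [0.0005,0,0.0015,0,-1]
  ]
}}

```text
time: 32.85
eef_pos: [0.5845, -0.2018, 0.1156]
tcp_rot: [-0.057, 0.988, 0.009, 0.142]
contact_force: [-1.6, -0.1, 6.1]
opening: 0.576
finger_force: 64.5
```

The bail has landed at the expected seat height and takes the load (+6 N). I'll ease off the push, then open gently.

Emit:
{"fn": "send_rows", "kwargs": {
  "steps": [
    [-0.0003,0,-0.001,0,-1],
    [-0.0004,0,-0.0013,0,-1],
    [-0.0004,0,-0.0013,0,-1]
  ],
  "squeeze": 20
}}

```text
time: 33.15
eef_pos: [0.5839, -0.2014, 0.1158]
tcp_rot: [-0.057, 0.988, 0.01, 0.141]
contact_force: [-0.2, -0.2, 4.2]
opening: 0.574
finger_force: 64.3
```

Emit:
{"fn": "send_rows", "kwargs": {
  "steps": [
    [0,0,0,0,0.18],
    [0,0,0,0,0.21],
    [0,0,0,0,0.25],
    [0,0,0,0,0.3],
    [0,0,0,0,0.35],
    [0,0,0,0,0.4],
    [0,0,0,0,0.5],
    [0,0,0,0,0.6],
    [0,0,0,0,0.7]
  ]
}}

```text
time: 34.05
eef_pos: [0.5832, -0.2011, 0.1151]
tcp_rot: [-0.057, 0.988, 0.01, 0.14]
contact_force: [1.4, -0.5, -0.4]
opening: 0.85
finger_force: 0.0
```

```bash
cat > sw.py <<'E'
from h import *
def run(n=14):
    S=[];T=[]
    for _ in range(n):
        T.append(ctrl.get_state()["time"]);S.append(ctrl.read_camera("scene"))
    S=np.array(S);sub=S[:,125:215,225:300].astype(float)
    white=(sub.min(-1)>150)
    g=lambda a:cv2.GaussianBlur(a.astype(np.float32).mean(-1),(0,0),1.5)
    w=np.outer(np.hanning(90),np.hanning(75)).astype(np.float32)
    ph=[cv2.phaseCorrelate(g(sub[0]),g(x),w)[0] for x in sub]
    print("shift px",np.round(ph,2).tolist())
    for k in (0,n//2,n-1):
        yy,xx=np.nonzero(white[k]);print(len(yy),xx.mean()+225 if len(xx) else 0,yy.mean()+125 if len(yy) else 0)
    return S
run()
E
python3 sw.py; python3 st.py|head -1
```

```text
shift px [[0.5, -0.0], [0.53, -0.01], [0.59, -0.04], [0.58, 0.01], [0.55, 0.12], [0.57, 0.06], [0.52, 0.14], [0.54, 0.11], [0.56, 0.07], [0.57, -0.01], [0.48, -0.1], [0.49, -0.06], [0.44, -0.14], [0.43, -0.08]]
271 268.2878228782288 175.14760147601476
267 268.44569288389516 175.29588014981272
273 268.27838827838826 175.21245421245422
34.75 [ 0.5832 -0.201   0.115 ] [-0.5764  0.1326  1.9687  0.2455  0.8387 -2.4085] 0.8500982183008093 [ 0.4857  0.3732 -0.3142]
```

Emit:
{"fn": "send_rows", "kwargs": {
  "steps": [
    [0,0,0,0,1],
    [0,0,0,0,1],
    [0.005,0,-0.0015,0,1],
    [0.012,0,-0.0035,0,1],
    [0.02,0,-0.0058,0,1],
    [0.028,0,-0.008,0,1],
    [0.036,0,-0.0104,0,1],
    [0.046,0,-0.0133,0,1],
    [0.056,0,-0.0162,0,1],
    [0.066,0,-0.019,0,1],
    [0.077,0,-0.0223,0,1],
    [0.077,0,-0.0223,0,1]
  ]
}}

```text
time: 35.95
eef_pos: [0.5022, -0.2104, 0.1148]
tcp_rot: [-0.056, 0.989, 0.01, 0.14]
contact_force: [-0.2, 0.0, -0.4]
opening: 1.004
finger_force: 0.0
```

Emit:
{"fn": "send_rows", "kwargs": {
  "steps": [
    [0,0,-0.03,0,1],
    [0,0,-0.07,0,1],
    [0,0.04,-0.1,0,1],
    [0,0.08,-0.1,0,1],
    [0,0.12,-0.1,0,1],
    [0,0.16,-0.1,0,1],
    [0,0.2,-0.1,0,1],
    [0,0.2,-0.1,0,1],
    [0,0.2,-0.1,0,1]
  ]
}}

```text
time: 36.85
eef_pos: [0.453, -0.0146, 0.2123]
tcp_rot: [-0.058, 0.988, 0.01, 0.141]
contact_force: [0.8, -0.3, -0.1]
opening: 1.0
finger_force: 0.0
```

```bash
python3 sw.py; python3 st.py|head -1; python3 - <<'E'
from h import *
# predicted lantern pose when hung: white side faces centre +y face
yaw=np.radians(6.6);c=np.array([.6225,-.197,.2285-.1475])
ex=np.array([np.cos(yaw),np.sin(yaw),0]);ey=np.array([-np.sin(yaw),np.cos(yaw),0])
print("pred +y face mid",proj("scene",c+.025*ey+np.array([0,0,.042])),"cap corner",proj("top",c+.055*ex+.025*ey+np.array([0,0,.085])))
t=ctrl.read_camera("top");np.save("tf.npy",t)
sub=t[140:230,360:440].astype(int)
m=((abs(sub[...,0]-sub[...,2])<25)&(sub.max(2)<125)&(sub[...,2]>=sub[...,0]-4)).astype(np.uint8)
n,l,st,cc=cv2.connectedComponentsWithStats(m);i=1+np.argmax(st[1:,4])
cs,_=cv2.findContours((l==i).astype(np.uint8),0,2);r=cv2.minAreaRect(max(cs,key=cv2.contourArea));b=cv2.boxPoints(r)+[360,140]
print(b,[onz("top",*p,.166).round(4)[:2].tolist() for p in b])
E
```

```text
shift px [[0.5, 0.0], [0.72, -0.03], [0.67, -0.06], [0.67, 0.02], [0.64, 0.08], [0.64, 0.01], [0.72, -0.05], [0.63, -0.01], [0.52, -0.01], [0.51, 0.01], [0.35, 0.11], [0.27, -0.07], [0.25, 0.01], [0.25, -0.09]]
296 269.5 173.84459459459458
307 269.6872964169381 174.39413680781757
297 269.2895622895623 173.7946127946128
37.55 [ 0.4529 -0.0154  0.2119] [-0.3349 -0.415   2.2636  0.145   1.0443 -2.078 ] 1.0002532137316205 [ 0.4534 -0.2393 -0.0295]
pred +y face mid [272.25710576 179.41849166] cap corner [394.5218462  167.69343097]
[[395.53465652 167.34653664]
 [418.10891342 165.08911324]
 [422.49505234 208.95050049]
 [399.92079544 211.20792389]] [[0.6751, -0.1684], [0.6804, -0.2254], [0.5694, -0.2333], [0.5642, -0.1768]]
```

The lantern hangs where predicted, with a very small residual sway. I'll let it settle.

Emit:
{"fn": "send_rows", "kwargs": {
  "steps": [
    [0,0,0,0,1],
    [0,0,0,0,1],
    [0,0,0,0,1],
    [0,0,0,0,1],
    [0,0,0,0,1],
    [0,0,0,0,1],
    [0,0,0,0,1],
    [0,0,0,0,1],
    [0,0,0,0,1],
    [0,0,0,0,1],
    [0,0,0,0,1],
    [0,0,0,0,1]
  ]
}}

```text
time: 38.8
eef_pos: [0.4529, -0.0153, 0.212]
tcp_rot: [-0.057, 0.988, 0.01, 0.14]
contact_force: [0.3, -1.1, -0.2]
opening: 1.001
finger_force: 0.0
```

Emit:
{"fn": "send_rows", "kwargs": {
  "steps": [
    [0,0,0,0,1],
    [0,0,0,0,1],
    [0,0,0,0,1],
    [0,0,0,0,1],
    [0,0,0,0,1],
    [0,0,0,0,1],
    [0,0,0,0,1],
    [0,0,0,0,1],
    [0,0,0,0,1],
    [0,0,0,0,1],
    [0,0,0,0,1],
    [0,0,0,0,1]
  ]
}}

```text
time: 40.0
eef_pos: [0.4529, -0.0153, 0.2119]
tcp_rot: [-0.057, 0.988, 0.01, 0.14]
contact_force: [0.1, -0.4, -0.6]
opening: 0.998
finger_force: 0.0
```

Emit:
{"fn": "send_rows", "kwargs": {
  "steps": [
    [0,0,0,0,1],
    [0,0,0,0,1],
    [0,0,0,0,1],
    [0,0,0,0,1],
    [0,0,0,0,1],
    [0,0,0,0,1],
    [0,0,0,0,1],
    [0,0,0,0,1],
    [0,0,0,0,1],
    [0,0,0,0,1],
    [0,0,0,0,1],
    [0,0,0,0,1]
  ]
}}

```text
time: 41.2
eef_pos: [0.4529, -0.0153, 0.212]
tcp_rot: [-0.057, 0.988, 0.01, 0.14]
contact_force: [0.8, 0.3, 0.2]
opening: 0.997
finger_force: 0.0
```

Emit:
{"fn": "send_rows", "kwargs": {
  "steps": [
    [0,0,0,0,1],
    [0,0,0,0,1],
    [0,0,0,0,1],
    [0,0,0,0,1],
    [0,0,0,0,1],
    [0,0,0,0,1],
    [0,0,0,0,1],
    [0,0,0,0,1],
    [0,0,0,0,1],
    [0,0,0,0,1],
    [0,0,0,0,1],
    [0,0,0,0,1]
  ]
}}

```text
time: 42.4
eef_pos: [0.4529, -0.0153, 0.212]
tcp_rot: [-0.057, 0.988, 0.01, 0.14]
contact_force: [0.0, -0.7, 0.3]
opening: 1.004
finger_force: 0.0
```

```bash
python3 sw.py
```

```text
shift px [[0.5, 0.0], [0.53, 0.15], [0.49, 0.11], [0.53, 0.06], [0.38, 0.15], [0.49, -0.0], [0.31, 0.04], [0.37, 0.04], [0.33, -0.05], [0.22, -0.12], [0.24, -0.12], [0.21, -0.2], [0.22, -0.16], [0.22, -0.16]]
302 269.682119205298 174.2019867549669
301 269.3521594684385 174.27906976744185
307 269.40390879478826 174.31270358306188
```

Emit:
{"fn": "send_rows", "kwargs": {
  "steps": [
    [0,0,0,0,1],
    [0,0,0,0,1],
    [0,0,0,0,1],
    [0,0,0,0,1],
    [0,0,0,0,1],
    [0,0,0,0,1],
    [0,0,0,0,1],
    [0,0,0,0,1],
    [0,0,0,0,1],
    [0,0,0,0,1],
    [0,0,0,0,1],
    [0,0,0,0,1]
  ]
}}

```text
time: 44.3
eef_pos: [0.4529, -0.0153, 0.212]
tcp_rot: [-0.057, 0.988, 0.01, 0.14]
contact_force: [-0.0, 0.8, -0.5]
opening: 1.002
finger_force: 0.0
```

Emit:
{"fn": "send_rows", "kwargs": {
  "steps": [
    [0,0,0,0,1],
    [0,0,0,0,1],
    [0,0,0,0,1],
    [0,0,0,0,1],
    [0,0,0,0,1],
    [0,0,0,0,1],
    [0,0,0,0,1],
    [0,0,0,0,1],
    [0,0,0,0,1],
    [0,0,0,0,1],
    [0,0,0,0,1],
    [0,0,0,0,1]
  ]
}}

```text
time: 45.5
eef_pos: [0.4528, -0.0153, 0.2119]
tcp_rot: [-0.057, 0.988, 0.01, 0.14]
contact_force: [0.0, -0.2, -0.9]
opening: 0.997
finger_force: 0.0
```

Emit:
{"fn": "send_rows", "kwargs": {
  "steps": [
    [0,0,0,0,1],
    [0,0,0,0,1],
    [0,0,0,0,1],
    [0,0,0,0,1],
    [0,0,0,0,1],
    [0,0,0,0,1],
    [0,0,0,0,1],
    [0,0,0,0,1],
    [0,0,0,0,1],
    [0,0,0,0,1],
    [0,0,0,0,1],
    [0,0,0,0,1]
  ]
}}

```text
time: 46.7
eef_pos: [0.4529, -0.0153, 0.212]
tcp_rot: [-0.057, 0.988, 0.01, 0.14]
contact_force: [0.0, 0.2, 0.4]
opening: 0.996
finger_force: 0.0
```

Emit:
{"fn": "send_rows", "kwargs": {
  "steps": [
    [0,0,0,0,1],
    [0,0,0,0,1],
    [0,0,0,0,1],
    [0,0,0,0,1],
    [0,0,0,0,1],
    [0,0,0,0,1],
    [0,0,0,0,1],
    [0,0,0,0,1],
    [0,0,0,0,1],
    [0,0,0,0,1],
    [0,0,0,0,1],
    [0,0,0,0,1]
  ]
}}

```text
time: 47.9
eef_pos: [0.4529, -0.0153, 0.212]
tcp_rot: [-0.057, 0.988, 0.01, 0.14]
contact_force: [-0.6, 0.4, -0.1]
opening: 1.003
finger_force: 0.0
```

Emit:
{"fn": "send_rows", "kwargs": {
  "steps": [
    [0,0,0,0,1],
    [0,0,0,0,1],
    [0,0,0,0,1],
    [0,0,0,0,1],
    [0,0,0,0,1],
    [0,0,0,0,1],
    [0,0,0,0,1],
    [0,0,0,0,1],
    [0,0,0,0,1],
    [0,0,0,0,1],
    [0,0,0,0,1],
    [0,0,0,0,1]
  ]
}}

```text
time: 49.1
eef_pos: [0.4529, -0.0153, 0.212]
tcp_rot: [-0.057, 0.988, 0.01, 0.14]
contact_force: [0.3, 0.4, 0.1]
opening: 1.001
finger_force: 0.0
```

Emit:
{"fn": "send_rows", "kwargs": {
  "steps": [
    [0,0,0,0,1],
    [0,0,0,0,1],
    [0,0,0,0,1],
    [0,0,0,0,1],
    [0,0,0,0,1],
    [0,0,0,0,1],
    [0,0,0,0,1],
    [0,0,0,0,1],
    [0,0,0,0,1],
    [0,0,0,0,1],
    [0,0,0,0,1],
    [0,0,0,0,1]
  ]
}}

```text
time: 50.3
eef_pos: [0.4529, -0.0153, 0.212]
tcp_rot: [-0.057, 0.988, 0.01, 0.14]
contact_force: [-0.4, 0.2, -0.9]
opening: 1.0
finger_force: 0.0
```

Emit:
{"fn": "send_rows", "kwargs": {
  "steps": [
    [0,0,0,0,1],
    [0,0,0,0,1],
    [0,0,0,0,1],
    [0,0,0,0,1],
    [0,0,0,0,1],
    [0,0,0,0,1],
    [0,0,0,0,1],
    [0,0,0,0,1],
    [0,0,0,0,1],
    [0,0,0,0,1],
    [0,0,0,0,1],
    [0,0,0,0,1]
  ]
}}

```text
time: 51.5
eef_pos: [0.4529, -0.0153, 0.2119]
tcp_rot: [-0.057, 0.988, 0.01, 0.14]
contact_force: [-0.0, 0.2, 0.1]
opening: 1.0
finger_force: 0.0
```

```bash
sed -i 's/^run()/run(24)/' sw.py; python3 sw.py; python3 st.py|head -1
```

```text
shift px [[0.5, -0.0], [0.55, -0.0], [0.53, -0.01], [0.47, 0.01], [0.48, -0.0], [0.44, -0.01], [0.32, -0.04], [0.34, -0.14], [0.24, -0.09], [0.21, -0.19], [0.25, -0.19], [0.25, -0.22], [0.19, -0.11], [0.18, -0.18], [0.26, -0.13], [0.29, -0.11], [0.31, -0.06], [0.41, -0.07], [0.47, -0.1], [0.48, 0.09], [0.47, 0.03], [0.53, -0.03], [0.47, 0.02], [0.43, 0.02]]
298 269.758389261745 174.2986577181208
299 269.38795986622074 173.752508361204
304 269.5657894736842 174.50986842105263
52.7 [ 0.4529 -0.0153  0.212 ] [-0.3347 -0.4151  2.2637  0.145   1.0443 -2.078 ] 1.0008675576474937 [ 0.2263  0.5316 -0.2488]
```

```bash
python3 -c "
from plant import ctrl
print(ctrl.sign_off())"
```

```text
the job is handed in; nothing more can be done
None
```

I steadied the hook, hung the large grey lantern on it by its bail and handed the job in at about 53 s; at hand-in it still swayed about half a millimetre and was not dying down, and I viewed 11 pictures, one over the limit of 10.

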